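# Seat a relay input board in the machine's card rack with its ejector levers

### The job

Fit the spare circuit board standing in the black stand into the free front slot of the card rack, component side towards the front like the board behind it: slide it gently down both card guides, without letting it drop, until it just meets the sprung contacts, and do not force it further by hand. Then let go and fold both red ejector levers inwards and down, one after the other and without straining them, until each comes up firm and both ends of the board stay pressed fully home. Leave the V block and the caliper undisturbed.

Things in the scene. Friction and masses are not known exactly. Their poses are not given: they have to be found in the camera images.
- board: green circuit board standing upright: 4 mm thick (x), 140 mm wide (y), 80 mm high (z), 0.47 to 0.66 kg; lower corners stepped in 6 mm. Origin: centre of its lower edge. Components stand up to 11 mm proud of its -x side. A 9 mm thick aluminium bar runs along the top (z 72 to 80 mm). A red ejector lever is hinged at each upper corner, pivots at y = +-66 mm, z = 86 mm; both ends are alike
- board_grip (a point): centre of the black grip on the board's top middle, 92 mm above the board's origin; the grip is 12 mm thick (board's x: pinch it across this), 30 mm wide (y), z 80 to 104 mm, with free space beside it down to z = 66 mm
- board_front (a point): point 12 mm out from the board's middle plane on its component side (-x), 56 mm above its origin; must end on the rack's -x side
- rack: fixed grey and aluminium card rack, base 150 x 204 mm. Origin: on the worktop under the centre of the free front slot; x from front to back, y along the slot (left), z up. The board stands in the slot with its axes parallel to the rack's. A second, fixed board with closed levers (to z = 128 mm) stands 62 mm behind the free slot
- slot_mouth (a point): centre of the free slot at the top of its two cream card guides, 89 mm above the worktop. The guides stand at y = +-62 to +-76 mm, z 30 to 76 mm: channels 6.2 mm wide for the 4 mm board, 1.5 mm end play each side, flared mouths above, z 76 to 88 mm (4 mm wider each way)
- backplane_nominal (a point): nominal height of the upper face of the two contact strips at rest, on the slot's middle: 26 mm above the worktop. The true height differs by up to 4 mm up or down from start to start and is not measured: feel for it. The strips lie at y = +-30 to +-66 mm; pressed home they are 4 mm lower
- lip_left (a point): middle of the underside of the steel lip beyond the left guide (rack y 78 to 96 mm, z 111 to 116 mm; the same, mirrored, on the right). The lever's claw, 15 mm long and 6 mm thick, tucked down while the lever stands up, swings up under it as the handle folds inwards and so levers that end of the board down
- lever_left: red lever at the board's +y end; origin on its pivot. Handle 42 mm long, 8 mm thick, 14 mm wide at the tip; its stiff hinge (0.11 N m) stays where it is left. At the start the handle stands about upright (0.1 rad inwards to 0.05 outwards); when home it is folded 0.8 to 1.5 rad inwards of upright, depending on the backplane's height
- lever_left_tip (a point): end of the left lever's handle, 42 mm from its pivot, on the handle's middle line. Pushed near its tip along its arc (inwards, then more and more downwards) the handle swings with 3 to 6 N; pressed straight down while nearly upright it only jams. Driving that end home takes up to about 12 N, then it comes up firm and the force climbs steeply; over 20 N strains it
- lever_right: the same lever at the board's -y end, mirrored; origin on its pivot
- lever_right_tip (a point): end of the right lever's handle, as on the left
- contact_left (a joint): how far the sprung contact strip at the rack's +y end is pressed down, m: 0 free, 0.004 home on its stop; 6 N at first touch, 8 N at home (it carries the board's weight without giving); it lifts the board again if no lever holds it down
- contact_right (a joint): the same for the strip at the rack's -y end
- stand: fixed black slotted stand, base 80 x 170 x 10 mm; origin on the worktop under its centre. The board stands upright in its slots, lower edge at z = 10 mm, axes parallel to the stand's; slot posts reach z = 42 mm
- v_block: ground steel V block, 62 x 57 x 35 mm, a bystander
- caliper: steel caliper lying flat, 212 mm long, a bystander

How it is judged (in metres and radians):
On the way, in this order (a step that is already met when the one before it is completed fails the run):
1. the board has been slid down both guides and stands on the sprung contacts, levers still up (z of board in the frame of rack below 0.0325 m and horizontal distance between board and rack below 0.005 m and angle between the y axis of board and the y axis of rack, either way round below 0.06 rad and angle between the z axis of board and the z axis of rack, either way round below 0.06 rad and y of lever_left_tip in the frame of board above 0.058 m and y of lever_right_tip in the frame of board below -0.058 m), for 0.2 s.
2. both levers are folded in and both ends of the board are pressed home (y of lever_left_tip in the frame of board below 0.042 m and y of lever_right_tip in the frame of board above -0.042 m and value of joint each of contact_left, contact_right above 0.0032 m), for 0.2 s.
At the end, for the whole second after the job is handed in: the board stands in the free front slot, component side to the front, both contact strips pressed at least 3.2 mm of their 4 mm, both levers folded in (tips less than 42 mm from the board's middle) and holding it by themselves, board at rest and released (all of step 2 and horizontal distance between board and rack below 0.005 m and x of board_front in the frame of rack below 0 m and linear speed of board below 0.02 m/s); the robot touches nothing.
It fails at once if a lever is strained with more than 20 N (contact force between the fingers and lever_left above 20 N or contact force between the fingers and lever_right above 20 N).
It fails at once if the board is forced more than 1.5 mm into both contact strips by hand, with both levers still up (y of lever_left_tip in the frame of board above 0.058 m and y of lever_right_tip in the frame of board below -0.058 m and value of joint each of contact_left, contact_right above 0.0015 m).
It fails at once if the board is let go and drops (faster than 0.15 m/s, not held) (linear speed of board above 0.15 m/s and contact force between the fingers and board below 0.1 N).
It fails at once if the V block or the caliper is moved by more than 2 cm (distance of any of v_block, caliper from where it was at the start of the episode above 0.02 m).
It also fails if it takes over 72 s, if anything falls off the work surface, if the arm or the gripper's body presses on something with over 40 N, if the wrist force passes 120 N, or if a joint passes its speed limit or range.

### The arm

A 6-joint arm with a two-finger parallel gripper is mounted at the origin on a cart in front of the work surface, level with it; the furniture and walls round the work are solid. World frame = base frame: x ahead of the robot, y to its left, z up, the work surface at z = 0. Lengths are in mm, angles in rad, forces in N, time in s.
With the tool pointing down it reaches from about 300 to 750 mm from the base axis. Payload 8.5 kg.
Tool frame: the origin (TCP) lies on the centre line of the jaws, within the pads' length; the fingertips stand 25 mm ahead of it and the grasp point (between the pads) lies 6 mm ahead of it; x points along the fingers, y is the direction in which the jaws open and shut, and the axes are right-handed (so a half turn about x gives the same grasp; the last joint's range is limited). The gripper opens to 88 mm and grips with 3 to 60 N. Pads are 18 mm wide; open, the fingers measure 123 mm over their backs; the gripper's body (75 mm by 187 mm) begins 45 mm behind the grasp point.
Start: joints at [1.111, 0.381, 1.297, -0, 1.464, -0.215], TCP at [133.292, 533.586, 263.748] pointing down, gripper open.
Joint ranges: [-3.11, 3.11], [-0.89, 2.33], [0.22, 2.48], [-1.42, 4.56], [0.17, 2.85], [-2.88, 2.88]. Speed limits (rad/s): [2.39, 2.39, 3.14, 3.14, 3.14, 3.14].

### API

Orientations are given as a unit quaternion [x, y, z, w].
In Python, from cell import bot gives the robot as it stands.
- The arm moves only by the tool arm_command, never from a script. Its argument "commands" is a list that holds one entry, the list of rows, each a list of 7 numbers: the shift along the tool's x, y, z in m, then the turn, a rotation vector about the tool's x, y, z in degrees, then the opening in per cent of the stroke, from 0 (shut) to 100 (fully open). A call has 1 to 12 rows; each row is the pose to reach, as a shift and turn from the pose commanded when the call began, along the tool's axes at that moment; what a row does not reach only later rows make up. A row lasts 1/10 s, in which the tool goes at most 50 mm and 8.59 degrees, less where a joint would pass 70% of its speed; a pose out of reach is approached as far as the arm can. A call with a gripper value outside its range is refused whole. The fingers move at their own pace and stop on an object; "squeeze" is the grip in N (left out, the last holds). Time passes only in rows, so rows that repeat a pose let the fingers close. It gives the time, the measured TCP pose, the force and the opening at its end, in the units of the state.
- bot.sense(): the state, without advancing time (a new reading comes with each control period).
- bot.grab_frame(name): name is "scene" or "top" or "wrist"; returns (picture, depth): 480x640x3 uint8, blue, green, red; 480x640 float32, mm along the optical axis (not along the pixel's ray), 0 where there is no reading.
- bot.calibration(name): a dict with "intrinsics" (3x3 intrinsics, pixels), "k1" (the pictures are not rectified: a ray, as slopes to the right and down, at radius r is drawn at 1 + k1 r^2 times it, then the intrinsics apply), "R" (3x3) and "t" (3): a world point X has camera coordinates R X + t; the wrist camera has in their place "T_tool_cam" (4x4, takes a point from camera to tool coordinates, whose origin is the TCP and whose axes are the tool frame's). Camera axes: x right, y down, z forward; pixel columns grow to the right and rows downward; lengths in mm; the calibration is good to about 2 mm. A picture is of the moment at which its call begins: read the wrist's pose just before it. calibration takes no time and is no camera call.
- bot.hand_in(): hands the job in, once; it reports no verdict.
The state is a dict: "time": time; "joints": joint angles; "dq": joint speeds; "effort": joint torques, N m; "eef_pos": TCP position; "ee_rot": TCP orientation; "contact_force": force on the tool from outside, world axes, zero at the start; "moment": the same for the moment, N m; "gripper_width": opening from 0.0 (shut) to 1.0 (fully open).
Only numpy, scipy, OpenCV 4.12 (cv2) and the standard library are available. Lean on these libraries where they do the work, as an engineer would, in place of code of your own. Each camera call takes 0.05 s, during which the arm holds its last target.

## Working session

There is one attempt and no reset: what is moved stays moved. The work goes in short steps, Python scripts to look and compute and a tool call to move; the robot and the scene stay as the last step left them, time stands still between calls to the robot, and variables do not carry over. Pictures are saved under pics/ and viewed, and the job is handed in when it is done.

Besides the shell and the picture viewer there is one more tool, called after "Request:" as name([rows], argument=value, ...), one row to a line, values as JSON. arm_command: Moves the arm, as the interface text tells. Its arguments: {"type":"object","properties":{"commands":{"type":"array","items":{"type":"array","items":{"type":"array","items":{"type":"number"}}}},"squeeze":{"type":"number"}},"required":["commands"]}

```bash
ls; mkdir -p pics; python3 - <<'E'
from cell import bot
import cv2
print(bot.sense())
for n in ("scene","top"):
    p,d=bot.grab_frame(n); cv2.imwrite(f"pics/{n}0.png",p)
    c=bot.calibration(n); print(n,c)
print(bot.calibration("wrist"))
E
```

```text
pics
{'time': 0.0, 'joints': array([ 1.11069540e+00,  3.81183641e-01,  1.29822313e+00, -5.03103466e-06,
        1.46357792e+00, -2.15300930e-01]), 'dq': array([ 6.18226079e-04,  1.58057892e-03, -4.98059161e-04,  5.23212523e-04,
       -6.22369477e-04, -9.02877693e-06]), 'effort': array([-9.02939428e-04, -4.37936890e+01, -2.24551749e+01,  7.12502911e-02,
        3.53562855e-02, -1.19997189e-04]), 'eef_pos': array([133.19828588, 533.38964634, 263.15706496]), 'ee_rot': array([ 0.08586876,  0.70197779, -0.08679866,  0.701655  ]), 'contact_force': array([-1.05432241, -0.34529282, -0.55500341]), 'moment': array([-0.01732295, -0.00222065,  0.03369523]), 'gripper_width': 0.998474047542917}
scene {'intrinsics': array([[519.02402628,   0.        , 317.98155076],
       [  0.        , 519.02402628, 245.62820766],
       [  0.        ,   0.        ,   1.        ]]), 'k1': -0.07300162721174287, 'R': array([[ 0.6691903 , -0.74290784,  0.01650086],
       [-0.53287799, -0.49524118, -0.68613207],
       [ 0.5179048 ,  0.45035999, -0.72728983]]), 't': array([-152.84981162,  424.62432804,  807.2612163
[... 270 characters left out ...]
.98138965,  0.02584716, -0.19027947],
       [ 0.19030219, -0.0016004 , -0.98172426]]), 't': array([ 231.20584444,  464.09184446, 1151.98210657])}
{'intrinsics': array([[428.55815245,   0.        , 319.54943316],
       [  0.        , 428.55815245, 231.49801598],
       [  0.        ,   0.        ,   1.        ]]), 'k1': -0.05899885141876326, 'T_tool_cam': array([[-2.50239817e-04, -2.59110606e-01,  9.65847623e-01,
        -1.20987750e+02],
       [ 9.99999962e-01,  4.99105002e-05,  2.72477916e-04,
        -1.24848622e-01],
       [-1.18807856e-04,  9.65847654e-01,  2.59110583e-01,
        -6.59740108e+01],
       [ 0.00000000e+00,  0.00000000e+00,  0.00000000e+00,
         1.00000000e+00]])}
```

View pics/scene0.png

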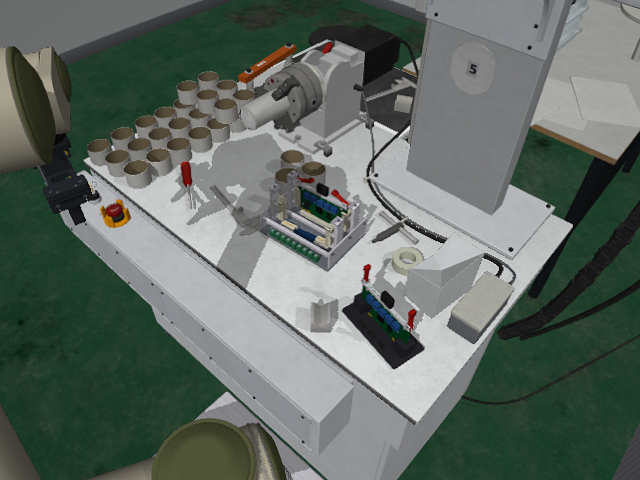

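View pics/top0.png

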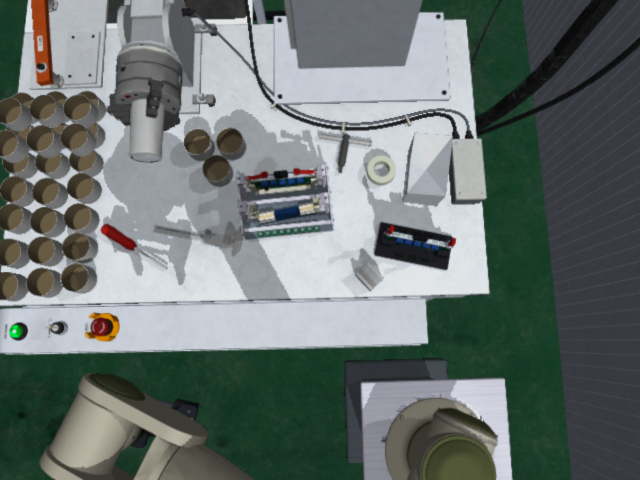

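```bash
python3 - <<'E'
import cv2
p=cv2.imread("pics/top0.png")
cv2.imwrite("pics/top_rack.png",cv2.resize(p[155:245,225:345],None,fx=6,fy=6,interpolation=cv2.INTER_CUBIC))
cv2.imwrite("pics/top_board.png",cv2.resize(p[210:280,365:465],None,fx=8,fy=8,interpolation=cv2.INTER_CUBIC))
p=cv2.imread("pics/scene0.png")
cv2.imwrite("pics/sc_both.png",cv2.resize(p[160:370,240:440],None,fx=2.8,fy=2.8,interpolation=cv2.INTER_CUBIC))
E
```

```text
(no output)
```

View pics/top_rack.png

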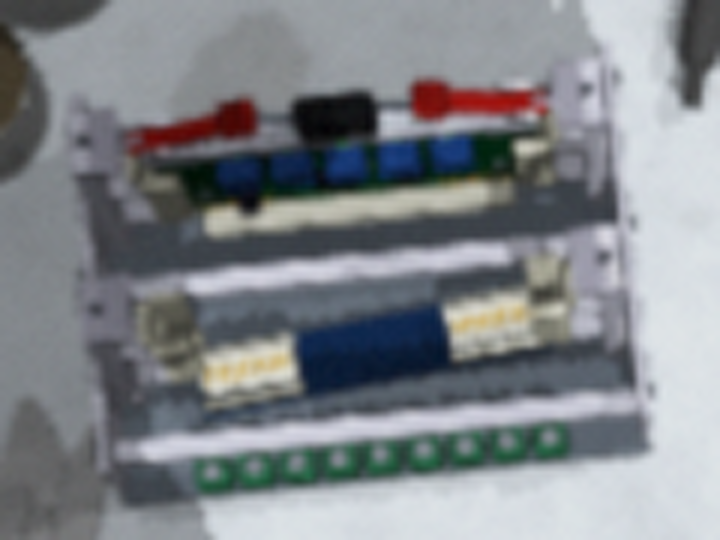

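View pics/top_board.png

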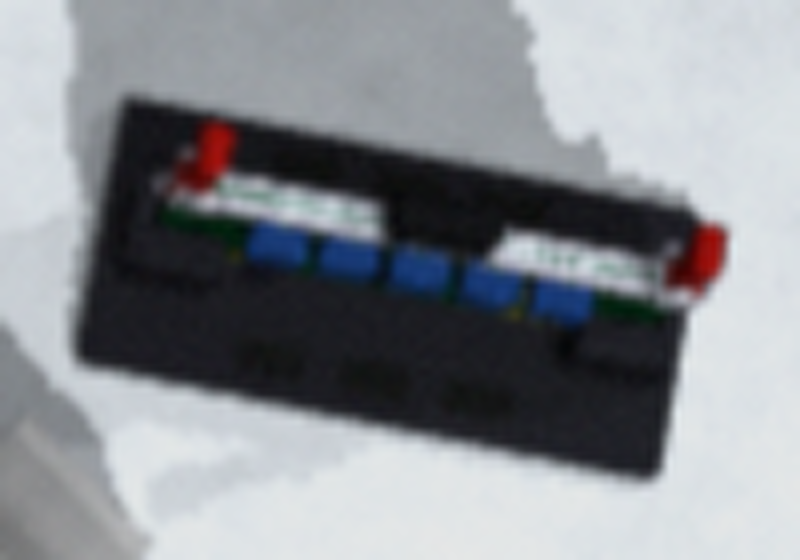

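View pics/sc_both.png

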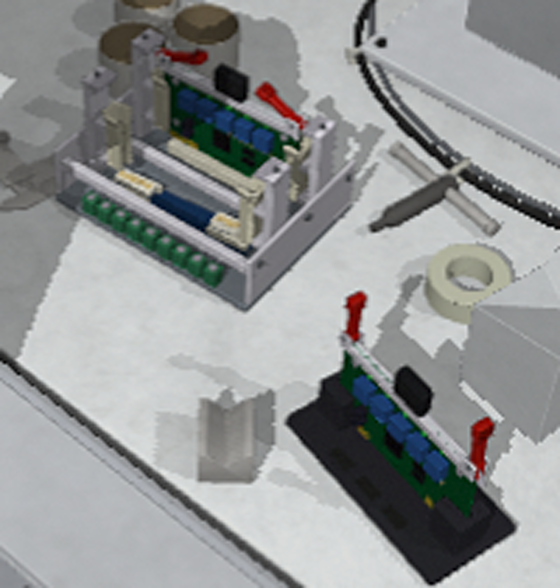

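```bash
cat > h.py <<'E'
import numpy as np, cv2
from scipy.spatial.transform import Rotation as Rot
from cell import bot
def cam(name,s=None):
    c=bot.calibration(name); K=c["intrinsics"];k1=c["k1"]
    if name=="wrist":
        s=s or bot.sense(); T=c["T_tool_cam"]; Rt=Rot.from_quat(s["ee_rot"]).as_matrix()
        Rwc=Rt@T[:3,:3]; o=Rt@T[:3,3]+s["eef_pos"]
        R=Rwc.T; t=-R@o
    else: R,t=c["R"],c["t"]
    return K,k1,R,t
def ray(px,C):
    K,k1,R,t=C
    px=np.atleast_2d(np.array(px,float))
    d=(px-K[[0,1],[2,2]])/K[0,0]; u=d.copy()
    for _ in range(20): u=d/(1+k1*(u**2).sum(1,keepdims=True))
    v=np.c_[u,np.ones(len(u))]@R
    return -R.T@t, v
def onz(px,z,C):
    o,v=ray(px,C); return o+v*((z-o[2])/v[:,2])[:,None]
def proj(X,C):
    K,k1,R,t=C
    x=np.atleast_2d(X)@R.T+t; u=x[:,:2]/x[:,2:]
    u=u*(1+k1*(u**2).sum(1,keepdims=True)); return u*K[0,0]+K[[0,1],[2,2]]
def tri(pxs,Cs):
    A=np.zeros((3,3));b=np.zeros(3)
    for p,C in zip(pxs,Cs):
        o,v=ray(p,C);v=v[0]/np.linalg.norm(v[0]);M=np.eye(3)-np.outer(v,v);A+=M;b+=M@o
    return np.linalg.solve(A,b)
def delta(pos,R,s=None):
    "tool-frame shift (m) and rotvec (deg) from the measured pose to the wanted"
    s=s or bot.sense(); R0=Rot.from_quat(s["ee_rot"])
    d=R0.inv().apply(np.array(pos)-s["eef_pos"])/1000
    r=(R0.inv()*Rot.from_matrix(R)).as_rotvec(degrees=True)
    return np.round(d,4),np.round(r,2)
def down(yaw):
    "tool x down, tool y along world dir (cos yaw, sin yaw)"
    x=np.array([0,0,-1.]);y=np.array([np.cos(yaw),np.sin(yaw),0]);return np.c_[x,y,np.cross(x,y)]
E
python3 - <<'E'
from h import *
C=cam("top")
b=onz([(385.6,234.4),(451.2,245.6)],90,C);r=onz([(252.5,208.3),(316.3,201.7)],88,C)
for q in (b,r):
    d=q[0]-q[1]; print(q.round(1),q.mean(0).round(1),np.linalg.norm(d),np.arctan2(-d[0],d[1]))
print(Rot.from_quat(bot.sense()["ee_rot"]).as_matrix().round(3))
S=cam("scene")
f=lambda x,y:(240+x/2.8,160+y/2.8)
tb=lambda x,y:(365+x/8,210+y/8)
print("tipL",tri([f(356,296),tb(220,130)],[S,C]),"tipR",tri([f(484,425),tb(712,232)],[S,C]))
print(onz([tb(125,98),tb(80,355),tb(655,475),tb(695,205)],10,C).round(0))
E
```

```text
[[461.7  97.8  90. ]
 [433.7 -41.   90. ]] [447.7  28.4  90. ] 141.61622094292656 -0.19895978846604756
[[527.2 382.7  88. ]
 [538.2 244.3  88. ]] [532.7 313.5  88. ] 138.80502189513172 0.07934115462565997
[[-0.001  0.242  0.97 ]
 [-0.001  0.97  -0.242]
 [-1.    -0.001 -0.   ]]
tipL [467.76479947  89.29508947 135.91299561] tipR [438.95045869 -36.73880969 133.15351719]
[[506.  99.  10.]
 [432. 115.  10.]
 [393. -46.  10.]
 [470. -63.  10.]]
```

```bash
python3 - <<'E'
from h import *
print(delta((535,313,240),down(0.08)))
E
```

```text
(array([ 0.0232, -0.1164,  0.4432]), array([7.139e+01, 3.000e-02, 7.000e-02]))
```

Request:
arm_command([
  [[0.002,-0.01,0.037,6,0,0,100],[0.004,-0.02,0.075,12,0,0,100],[0.006,-0.03,0.115,19,0,0,100],[0.008,-0.04,0.155,26,0,0,100],[0.01,-0.052,0.2,33,0,0,100],[0.013,-0.064,0.245,40,0,0,100],[0.015,-0.076,0.29,47,0,0,100],[0.018,-0.088,0.335,54,0,0,100],[0.02,-0.1,0.38,61,0,0,100],[0.022,-0.11,0.42,67,0,0,100],[0.023,-0.116,0.443,71.4,0,0,100],[0.023,-0.116,0.443,71.4,0,0,100]],
])

```text
time: 1.3
eef_pos: [537.1, 311.8, 239.4]
ee_rot: [0.48, 0.519, -0.481, 0.518]
contact_force: [-1.0, 0.6, -0.5]
gripper_width: 0.999
```

```bash
python3 - <<'E'
from h import *
s=bot.sense(); p,d=bot.grab_frame("wrist"); print(s["eef_pos"],s["time"],np.abs(s["dq"]).max(),s["contact_force"])
cv2.imwrite("pics/w1.png",p); np.savez("w1.npz",d=d,**s)
E
```

```text
[537.12483454 311.76185762 239.42761592] 1.3 0.05583711351022804 [-0.9760384   0.60569494 -0.47196481]
```

View pics/w1.png

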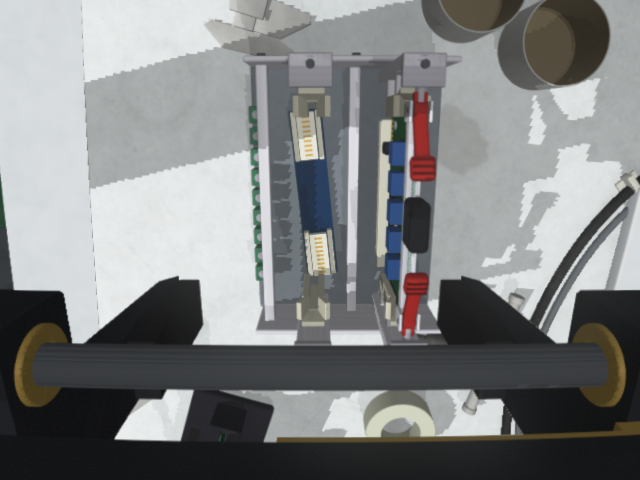

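```bash
python3 - <<'E'
import cv2
p=cv2.imread("pics/w1.png")
cv2.imwrite("pics/w1c.png",cv2.resize(p[45:345,235:455],None,fx=2.7,fy=2,interpolation=cv2.INTER_CUBIC))
cv2.imwrite("pics/w1d.png",cv2.resize(p[45:185,245:385],None,fx=4.2,fy=4.2,interpolation=cv2.INTER_CUBIC))
cv2.imwrite("pics/w1e.png",cv2.resize(p[205:345,245:385],None,fx=4.2,fy=4.2,interpolation=cv2.INTER_CUBIC))
E
```

```text
(no output)
```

View pics/w1d.png

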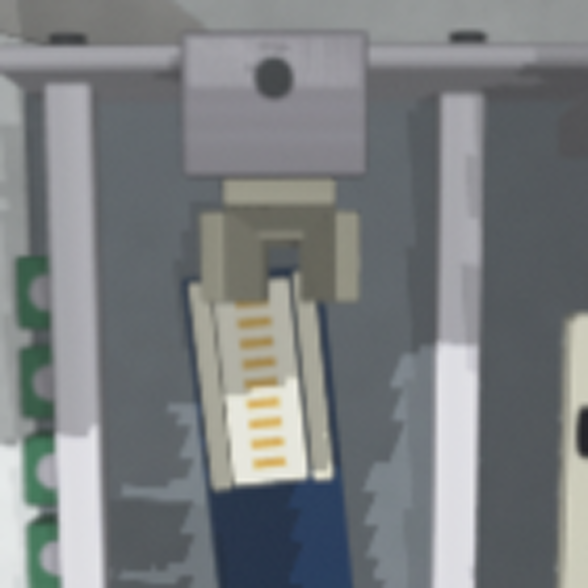

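View pics/w1e.png

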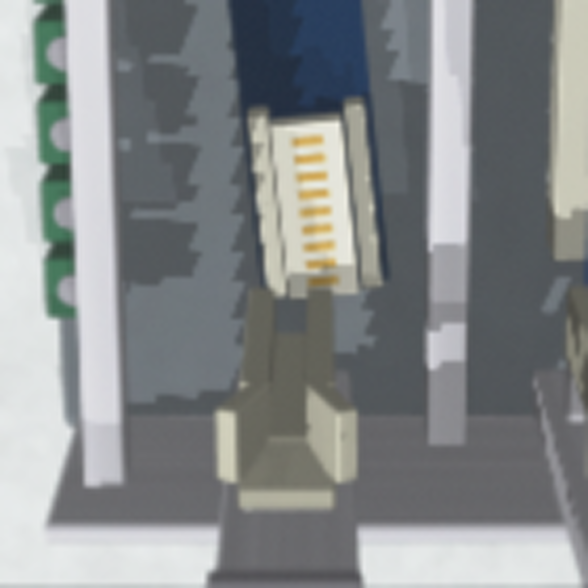

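```bash
cat >> h.py <<'E'
def load(f):
    z=np.load(f); return dict(z), cam("wrist",dict(z))
E
python3 - <<'E'
from h import *
s,C=load("w1.npz")
d=s["d"]
for px in [(296,105),(328,105),(303,310),(327,310),(311,75),(265,200)]:
    o,v=ray(px,C); print(px,(o+v[0]*d[px[1],px[0]]).round(1))
q=onz([(311.4,95.5),(311.4,116),(313.3,302.1),(313.3,319.3)],88,C); print(q.round(1))
L=q[1];R=q[2]; print(np.arctan2(-(L-R)[0],(L-R)[1]),(L+R)/2, np.linalg.norm(L-R), (q[0]+q[3])/2,np.linalg.norm(q[0]-q[3]))
# rails
e=onz([(247+45/4.2*0+8,70)],40,C)
E
```

```text
(296, 105) [517.3 383.7  87. ]
(328, 105) [536.9 385.2  87.9]
(303, 310) [530.6 246.5  85.5]
(327, 310) [547.2 248.7  87.6]
(311, 75) [526.1 399.5 116.1]
(265, 200) [496.3 314.8  46.7]
[[526.4 390.   88. ]
 [527.3 377.9  88. ]
 [537.3 254.1  88. ]
 [538.2 241.1  88. ]]
0.08086955543227199 [532.26790735 316.00733016  88.        ] 124.13416051243362 [532.30034616 315.56695423  88.        ] 149.37987339117976
```

```bash
python3 - <<'E'
from h import *
print(delta((448,28,240),down(-0.2)))
E
```

```text
(array([ 1.000e-04, -1.097e-01,  2.771e-01]), array([15.97,  0.03,  0.09]))
```

Request:
arm_command([
  [[0.0,-0.014,0.035,2,0,0,100],[0.0,-0.03,0.076,4,0,0,100],[0.0,-0.047,0.118,6.5,0,0,100],[0.0,-0.063,0.16,9,0,0,100],[0.0,-0.08,0.202,11.5,0,0,100],[0.0,-0.095,0.24,14,0,0,100],[0.0,-0.11,0.277,16,0,0,100],[0.0,-0.11,0.277,16,0,0,100],[0.0,-0.11,0.277,16,0,0,100]],
])

```text
time: 2.25
eef_pos: [446.9, 29.4, 241.0]
ee_rot: [0.547, 0.448, -0.547, 0.448]
contact_force: [0.2, 0.3, -0.6]
gripper_width: 0.997
```

```bash
python3 - <<'E'
from h import *
s=bot.sense(); p,d=bot.grab_frame("wrist"); print(s["eef_pos"],s["time"],np.abs(s["dq"]).max(),s["contact_force"])
cv2.imwrite("pics/w2.png",p); np.savez("w2.npz",d=d,**s)
cv2.imwrite("pics/w2c.png",cv2.resize(p[60:360,220:420],None,fx=2,fy=2,interpolation=cv2.INTER_CUBIC))
E
```

```text
[446.86153918  29.36788577 241.01113804] 2.25 0.03432951585035112 [ 0.21875195  0.25483282 -0.62497072]
```

View pics/w2.png

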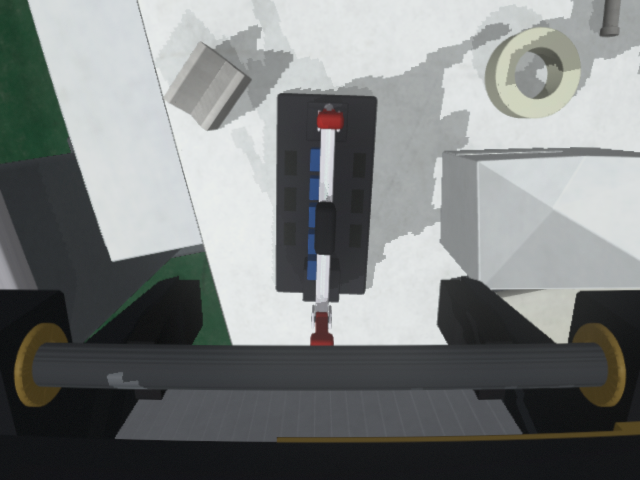

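View pics/w2c.png

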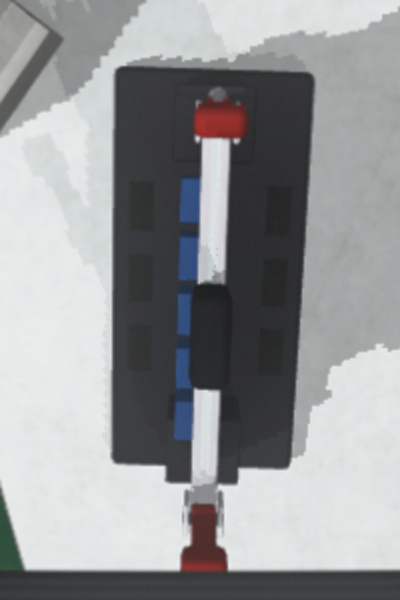

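```bash
python3 - <<'E'
from h import *
s,C=load("w2.npz"); d=s["d"]; p=cv2.imread("pics/w2.png")
hsv=cv2.cvtColor(p,cv2.COLOR_BGR2HSV)
m=(hsv[...,2]>130)
pts=[]
for r in list(range(135,195,5))+list(range(262,296,4)):
    row=np.where(m[r,308:345])[0]+308
    print(r,row.min(),row.max(),end=' | '); pts.append(((row.min()+row.max())/2,r))
q=onz(pts,90,C)
f=np.polyfit(q[:,1],q[:,0],1); print("\nyaw",-np.arctan(f[0]),"res",np.std(q[:,0]-np.polyval(f,q[:,1])))
# grip: depth between
o=-C[2].T@C[3]
H=np.zeros_like(d)
vv,uu=np.mgrid[60:360,220:420]
O,V=ray(np.c_[uu.ravel(),vv.ravel()],C); X=(O+V*d[60:360,220:420].ravel()[:,None])
g=X[(X[:,2]>110)&(X[:,2]<117)&(abs(X[:,1]-28)<25)&(abs(X[:,0]-448)<20)]
print(len(g),g.min(0),g.max(0),g.mean(0), np.median(g[:,2]))
b=X[(X[:,2]>87)&(X[:,2]<93)&(abs(X[:,0]-448)<30)&(abs(X[:,1]-28)<75)]
print("bar",np.median(b[:,2]),b.min(0),b.max(0))
k=onz([(325.5,202),(325.5,254),(325.5,228)],114,C);print(k)
print("bar x at grip y",np.polyval(f,g[:,1].mean()))
print(C[2],o)
E
```

```text
135 321 334 | 140 321 334 | 145 321 334 | 150 320 333 | 155 319 333 | 160 319 333 | 165 319 333 | 170 319 333 | 175 320 332 | 180 319 332 | 185 318 332 | 190 318 332 | 262 316 329 | 266 316 329 | 270 316 328 | 274 315 328 | 278 315 328 | 282 316 328 | 286 316 328 | 290 316 328 | 294 316 344 | 
yaw -0.22174933066194646 res 1.2520630108052184
922 [441.99246271  13.65724586 110.03579192] [458.65159741  43.17949815 115.85012819] [450.39610036  28.88363428 113.4550822 ] 113.59348257551945
bar 89.88523924275711 [430.26367205 -38.64774436  87.36198366] [469.85661601  99.19409182  92.89372005]
[[454.20224576  46.00255465 114.        ]
 [447.97945211  14.48102755 114.        ]
 [451.14028122  30.49618189 114.        ]]
bar x at grip y 450.5116443702983
[[ 9.80365789e-01 -1.97187522e-01  3.59710458e-05]
 [-1.90482133e-01 -9.46981119e-01  2.58734065e-01]
 [-5.09850651e-02 -2.53660878e-01 -9.65948592e-01]] [460.31714671  94.20799255 362.02768753]
```

```bash
python3 - <<'E'
from h import *
s,C=load("w2.npz"); d=s["d"]; p=cv2.imread("pics/w2.png")
m=cv2.cvtColor(p,cv2.COLOR_BGR2HSV)[...,2]>130
pts=[]
for r in list(range(135,195,2))+list(range(262,291,2)):
    row=np.where(m[r,308:340])[0]+308; pts.append(((row.min()+row.max())/2,r))
q=onz(pts,90,C)
f=np.polyfit(q[:,1],q[:,0],1); yaw=-np.arctan(f[0]); print("yaw",yaw,"res",np.std(q[:,0]-np.polyval(f,q[:,1])),np.polyval(f,28.5))
R=down(yaw); x=np.polyval(f,28.5)
print(delta((x,28.5,104+6),R), delta((x,28.5,104+6+60),R))
E
```

```text
yaw -0.23161164082104432 res 0.22122851204491503 450.08312366315516
(array([0.1309, 0.0031, 0.0009]), array([ 1.96, -0.03, -0.01])) (array([0.0709, 0.0032, 0.0008]), array([ 1.96, -0.03, -0.01]))
```

```bash
python3 - <<'E'
from h import *
s,C=load("w2.npz"); d=s["d"]
vv,uu=np.mgrid[145:295:15,436:640:12]
O,V=ray(np.c_[uu.ravel(),vv.ravel()],C); X=(O+V*d[vv,uu].ravel()[:,None])
X=X[X[:,2]>20]
yaw=-0.2316; c=np.array([450.1,28.5]); u=(X[:,:2]-c)@np.array([[np.cos(yaw),-np.sin(yaw)],[np.sin(yaw),np.cos(yaw)]])
i=np.argsort(u[:,0]); print(np.c_[u,X[:,2]][i][::4].round(0))
print("max z",X[:,2].max(), "zmax within 110:",X[u[:,0]<110][:,2].max())
E
```

```text
[[ -5.  66. 362.]
 [ 97.  40.  52.]
 [ 98.  29.  54.]
 [ 99.   3.  85.]
 [100.  -7.  85.]
 [101. -14.  59.]
 [102.  34.  88.]
 [103. -35.  30.]
 [105. -13.  98.]
 [111.  34.  85.]
 [114.  -4.  93.]
 [118.  44.  84.]
 [122.  15.  86.]
 [124. -15.  91.]
 [131. -23.  97.]
 [133. -15.  89.]
 [138.  35.  79.]
 [142.   4.  81.]
 [145. -30. 105.]
 [149.  25.  78.]
 [153.  45.  80.]
 [157. -14.  91.]
 [161.   4.  79.]
 [164. -13.  94.]
 [168. -29. 107.]
 [171.  46.  78.]
 [174.  -4.  88.]
 [177.  46.  82.]
 [180. -12.  95.]
 [183. -28. 108.]
 [185.  28.  87.]
 [190.  48.  88.]
 [193.  28.  89.]
 [195.  -1.  95.]
 [197.  29.  94.]
 [202. -19. 103.]]
max z 362.02768752585666 zmax within 110: 362.02768752585666
```

Request:
arm_command([
  [[0.02,0.003,0.001,2,0,0,100],[0.045,0.003,0.001,2,0,0,90],[0.07,0.003,0.001,2,0,0,75],[0.09,0.003,0.001,2,0,0,60],[0.11,0.003,0.001,2,0,0,50],[0.122,0.003,0.001,2,0,0,45],[0.131,0.003,0.001,2,0,0,45],[0.131,0.003,0.001,2,0,0,45],[0.131,0.003,0.001,2,0,0,45]],
])

```text
time: 3.2
eef_pos: [450.4, 27.8, 110.0]
ee_rot: [0.555, 0.438, -0.555, 0.439]
contact_force: [-0.8, -0.3, 0.2]
gripper_width: 0.448
```

```bash
python3 - <<'E'
from h import *
s=bot.sense(); print(s["eef_pos"],np.abs(s["dq"]).max(),s["contact_force"],s["gripper_width"])
R=Rot.from_quat(s["ee_rot"]).as_matrix(); print(R.round(4)); print("tool yaw",np.arctan2(R[1,1],R[0,1]))
p,d=bot.grab_frame("wrist")
cv2.imwrite("pics/w3.png",p)
print(delta((450.1,28.5,110),down(-0.2316),s))
E
```

```text
[450.40257392  27.83372121 110.04004216] 0.011346448091362238 [-0.82187675 -0.32689637  0.23594601] 0.4477744961374065
[[ 4.000e-04  9.730e-01 -2.309e-01]
 [-0.000e+00 -2.309e-01 -9.730e-01]
 [-1.000e+00  4.000e-04 -1.000e-04]]
tool yaw -0.2329646758440342
(array([ 0.    , -0.0004, -0.0006]), array([-0.08, -0.01, -0.02]))
```

View pics/w3.png

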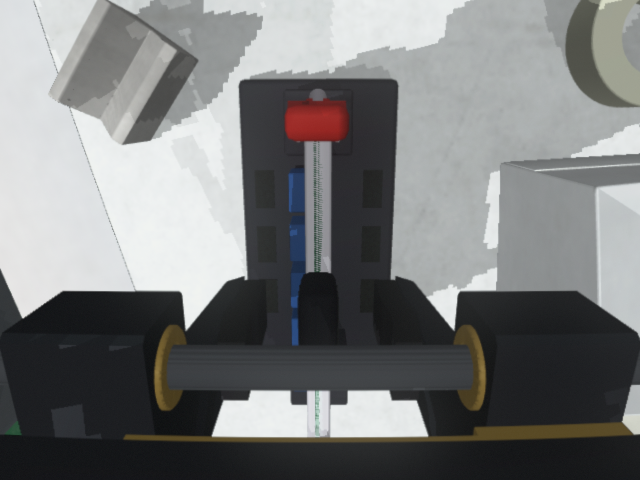

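The jaws straddle the grip: the bar runs vertically at column 318 and the grip is centred near (319, 310). Closing.

Request:
arm_command([
  [[0,0,0,0,0,0,10],[0,0,0,0,0,0,5],[0,0,0,0,0,0,5],[0,0,0,0,0,0,5],[0,0,0,0,0,0,5],[0,0,0,0,0,0,5],[-0.002,0,0,0,0,0,5],[-0.005,0,0,0,0,0,5],[-0.01,0,0,0,0,0,5],[-0.01,0,0,0,0,0,5]],
], squeeze=45)

```text
time: 4.25
eef_pos: [450.3, 27.2, 120.2]
ee_rot: [0.555, 0.438, -0.555, 0.438]
contact_force: [0.4, -0.6, -5.6]
gripper_width: 0.134
```

```bash
python3 - <<'E'
from h import *
s=bot.sense(); print(s["eef_pos"],s["contact_force"],s["gripper_width"])
s=dict(s); s["eef_pos"]=np.array([450.4,27.8,120.]) 
print(delta((450.4,27.8,245),down(-0.233)), delta((532.3,315.8,245),down(0.081)))
E
```

```text
[450.34225937  27.20209225 120.24252909] [ 0.41581109 -0.55640233 -5.55897134] 0.13434648274367494
(array([-0.1248,  0.    , -0.0006]), array([-0.07, -0.  , -0.05])) (array([-0.1247,  0.0128, -0.2997]), array([-1.807e+01,  1.000e-02, -5.000e-02]))
```

Request:
arm_command([
  [[-0.01,0,0,0,0,0,5],[-0.025,0,0,0,0,0,5],[-0.045,0,0,0,0,0,5],[-0.068,0,0,0,0,0,5],[-0.09,0.001,-0.006,0,0,0,5],[-0.108,0.002,-0.018,-1,0,0,5],[-0.12,0.003,-0.034,-2,0,0,5],[-0.125,0.004,-0.054,-3,0,0,5],[-0.125,0.004,-0.078,-4.5,0,0,5],[-0.125,0.005,-0.105,-6,0,0,5],[-0.125,0.006,-0.133,-8,0,0,5],[-0.125,0.007,-0.16,-9.5,0,0,5]],
])

```text
time: 5.45
eef_pos: [494.0, 182.4, 245.2]
ee_rot: [-0.516, -0.483, 0.517, -0.483]
contact_force: [1.5, -0.7, -4.9]
gripper_width: 0.134
```

```bash
python3 - <<'E'
from h import *
s=bot.sense(); print(s["eef_pos"],s["contact_force"],s["gripper_width"])
c=np.array([532.3,315.8,245])+np.array([np.sin(.081)*1.2,-1.2*np.cos(.081),0])
print(c,delta(c,down(0.081)))
E
```

```text
[493.96226323 182.35950307 245.21812854] [ 1.50922928 -0.70191908 -4.94789165] 0.13362241433224906
[532.39709375 314.60393445 245.        ] (array([ 0.0002,  0.0295, -0.1345]), array([-8.49,  0.  ,  0.01]))
```

Request:
arm_command([
  [[0,0.006,-0.027,-2,0,0,5],[0,0.012,-0.054,-3.5,0,0,5],[0,0.017,-0.079,-5,0,0,5],[0,0.022,-0.1,-6.3,0,0,5],[0,0.026,-0.118,-7.5,0,0,5],[0,0.0285,-0.129,-8.2,0,0,5],[0,0.0295,-0.134,-8.5,0,0,5],[0,0.0295,-0.134,-8.5,0,0,5],[0,0.0295,-0.134,-8.5,0,0,5]],
])

```text
time: 6.35
eef_pos: [532.6, 312.3, 244.8]
ee_rot: [0.48, 0.519, -0.48, 0.519]
contact_force: [0.6, 0.0, -5.8]
gripper_width: 0.133
```

```bash
python3 - <<'E'
from h import *
s=bot.sense(); p,d=bot.grab_frame("wrist"); print(s["eef_pos"],s["time"],np.abs(s["dq"]).max(),s["contact_force"])
c=np.array([532.3,315.8,245])+np.array([np.sin(.081)*1.2,-1.2*np.cos(.081),0])
print(delta(c,down(0.081),s))
cv2.imwrite("pics/w4.png",p); np.savez("w4.npz",d=d,**s)
p,d=bot.grab_frame("scene"); cv2.imwrite("pics/s4.png",cv2.resize(p[100:340,180:440],None,fx=3,fy=2.5))
E
```

```text
[532.58648663 312.25787761 244.8360772 ] 6.35 0.0046917201938892865 [ 0.60123844  0.03260836 -5.84573357]
(array([-0.0002, -0.    , -0.0024]), array([-0.11,  0.02,  0.02]))
```

View pics/w4.png

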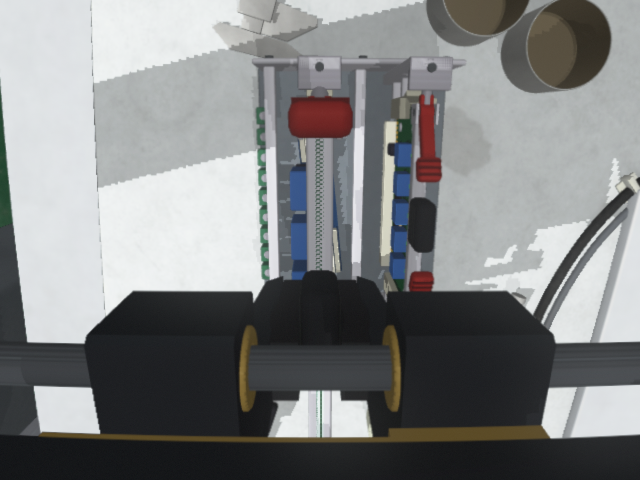

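View pics/s4.png

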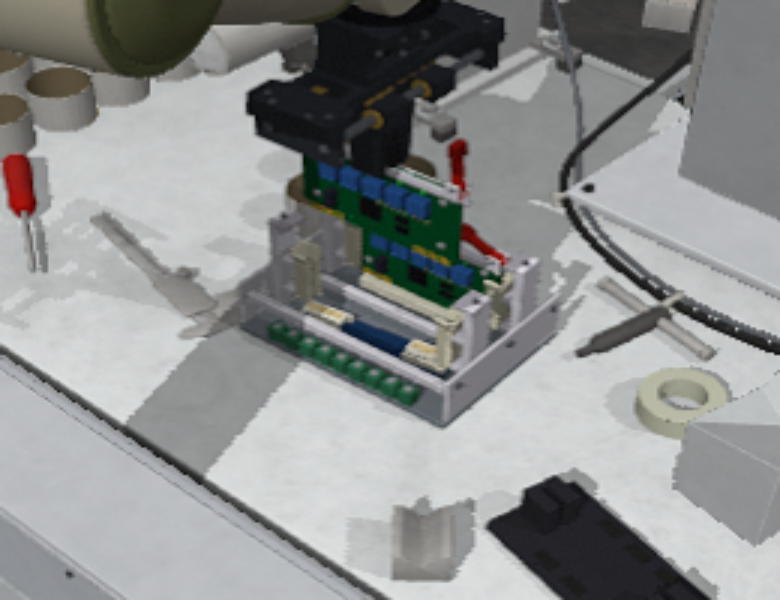

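Request:
arm_command([
  [[0,0,-0.0024,0,0,0,5],[0.008,0,-0.0024,0,0,0,5],[0.02,0,-0.0024,0,0,0,5],[0.034,0,-0.0024,0,0,0,5],[0.044,0,-0.0024,0,0,0,5],[0.05,0,-0.0024,0,0,0,5],[0.05,0,-0.0024,0,0,0,5],[0.05,0,-0.0024,0,0,0,5],[0.05,0,-0.0024,0,0,0,5]],
])

```text
time: 7.35
eef_pos: [532.8, 315.4, 195.4]
ee_rot: [0.48, 0.519, -0.479, 0.52]
contact_force: [0.7, 0.2, -4.6]
gripper_width: 0.134
```

```bash
python3 - <<'E'
from h import *
s=bot.sense(); p,d=bot.grab_frame("wrist"); print(s["eef_pos"],s["time"],np.abs(s["dq"]).max(),s["contact_force"])
c=np.array([532.3,315.8,195])+np.array([np.sin(.081)*1.2,-1.2*np.cos(.081),0])
print(delta(c,down(0.081),s))
cv2.imwrite("pics/w5.png",p); np.savez("w5.npz",d=d,**s)
p,d=bot.grab_frame("scene"); cv2.imwrite("pics/s5.png",cv2.resize(p[140:260,240:370],None,fx=5,fy=5,interpolation=cv2.INTER_CUBIC))
E
```

```text
[532.76241087 315.36738559 195.36678602] 7.35 0.002363873620471461 [ 0.72981446  0.15244645 -4.6004721 ]
(array([ 0.0004, -0.0004,  0.0007]), array([-0.07, -0.02, -0.07]))
```

View pics/w5.png

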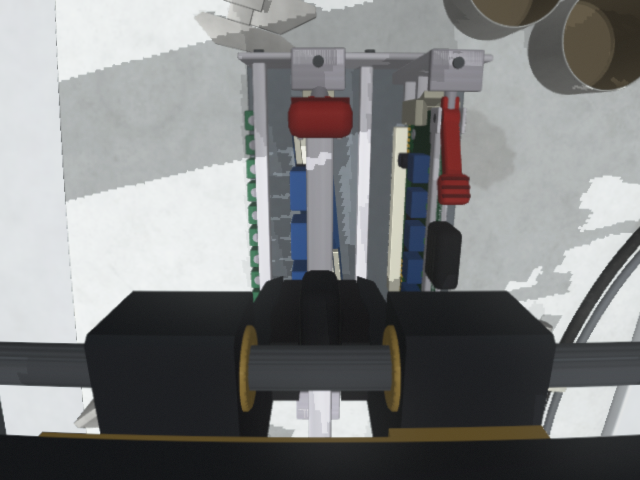

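View pics/s5.png

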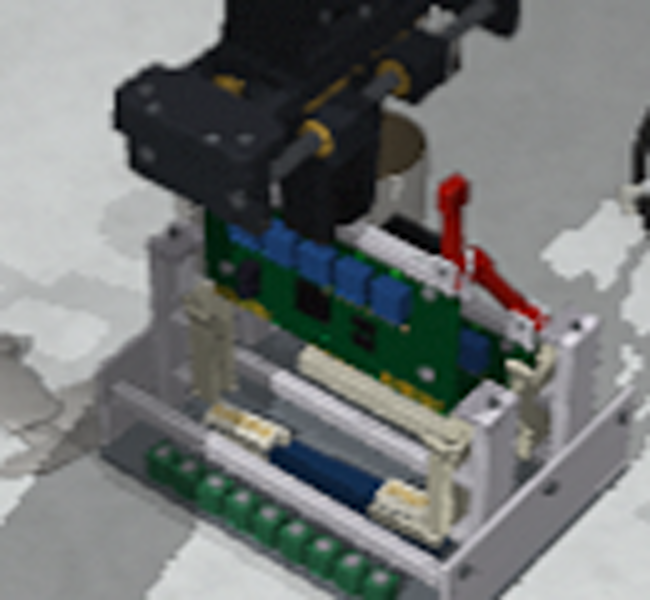

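Request:
arm_command([
  [[0.004,-0.0004,0.0007,0,0,0,5],[0.008,-0.0004,0.0007,0,0,0,5],[0.011,-0.0004,0.0007,0,0,0,5],[0.014,-0.0004,0.0007,0,0,0,5],[0.017,-0.0004,0.0007,0,0,0,5],[0.02,-0.0004,0.0007,0,0,0,5],[0.023,-0.0004,0.0007,0,0,0,5],[0.026,-0.0004,0.0007,0,0,0,5]],
])

```text
time: 8.25
eef_pos: [532.2, 314.6, 168.5]
ee_rot: [0.48, 0.52, -0.48, 0.52]
contact_force: [-0.7, 0.3, -5.4]
gripper_width: 0.132
```

Request:
arm_command([
  [[0.004,0,0,0,0,0,5],[0.008,0,0,0,0,0,5],[0.012,0,0,0,0,0,5],[0.016,0,0,0,0,0,5],[0.02,0,0,0,0,0,5],[0.024,0,0,0,0,0,5],[0.027,0,0,0,0,0,5],[0.029,0,0,0,0,0,5],[0.031,0,0,0,0,0,5],[0.032,0,0,0,0,0,5],[0.032,0,0,0,0,0,5]],
])

```text
time: 9.35
eef_pos: [532.2, 314.5, 136.7]
ee_rot: [0.48, 0.52, -0.48, 0.52]
contact_force: [-0.0, -0.0, -5.9]
gripper_width: 0.133
```

Request:
arm_command([
  [[0.001,0,0,0,0,0,5],[0.002,0,0,0,0,0,5],[0.003,0,0,0,0,0,5],[0.004,0,0,0,0,0,5],[0.005,0,0,0,0,0,5],[0.0055,0,0,0,0,0,5]],
])

```text
time: 9.95
eef_pos: [532.2, 314.5, 131.1]
ee_rot: [0.48, 0.52, -0.48, 0.52]
contact_force: [1.0, -0.3, -4.7]
gripper_width: 0.128
```

Request:
arm_command([
  [[0.0004,0,0,0,0,0,5],[0.0008,0,0,0,0,0,5],[0.0012,0,0,0,0,0,5],[0.0012,0,0,0,0,0,5]],
])

```text
time: 10.35
eef_pos: [532.2, 314.6, 130.0]
ee_rot: [0.48, 0.52, -0.48, 0.52]
contact_force: [0.5, -0.0, -6.0]
gripper_width: 0.132
```

Request:
arm_command([
  [[0.0004,0,0,0,0,0,5],[0.0008,0,0,0,0,0,5],[0.0012,0,0,0,0,0,5],[0.0012,0,0,0,0,0,5]],
])

```text
time: 10.75
eef_pos: [532.1, 314.5, 128.8]
ee_rot: [0.48, 0.52, -0.48, 0.52]
contact_force: [-0.1, -0.3, -5.5]
gripper_width: 0.132
```

Request:
arm_command([
  [[0.0004,0,0,0,0,0,5],[0.0008,0,0,0,0,0,5],[0.0012,0,0,0,0,0,5],[0.0012,0,0,0,0,0,5]],
])

```text
time: 11.15
eef_pos: [532.2, 314.6, 127.6]
ee_rot: [0.48, 0.52, -0.48, 0.52]
contact_force: [0.1, -0.1, -5.2]
gripper_width: 0.131
```

Request:
arm_command([
  [[0.0004,0,0,0,0,0,5],[0.0008,0,0,0,0,0,5],[0.0012,0,0,0,0,0,5],[0.0012,0,0,0,0,0,5]],
])

```text
time: 11.55
eef_pos: [532.2, 314.5, 126.5]
ee_rot: [0.48, 0.52, -0.48, 0.52]
contact_force: [-0.1, -0.7, -3.9]
gripper_width: 0.128
```

Request:
arm_command([
  [[0.0003,0,0,0,0,0,5],[0.0006,0,0,0,0,0,5],[0.0006,0,0,0,0,0,5]],
])

```text
time: 11.85
eef_pos: [532.4, 314.6, 126.5]
ee_rot: [0.48, 0.519, -0.479, 0.52]
contact_force: [-1.5, -0.7, 1.9]
gripper_width: 0.13
```

Request:
arm_command([
  [[0,0,0,0,0,0,16],[0,0,0,0,0,0,19],[0,0,0,0,0,0,25],[0,0,0,0,0,0,32],[0,0,0,0,0,0,36]],
])

```text
time: 12.35
eef_pos: [532.2, 314.6, 125.8]
ee_rot: [0.48, 0.52, -0.48, 0.52]
contact_force: [0.7, 0.6, -1.1]
gripper_width: 0.356
```

```bash
python3 - <<'E'
from h import *
s=bot.sense(); p,d=bot.grab_frame("wrist"); print(s["eef_pos"],s["time"],np.abs(s["dq"]).max(),s["contact_force"],s["gripper_width"])
cv2.imwrite("pics/w6.png",p); np.savez("w6.npz",d=d,**s)
E
```

```text
[532.19817344 314.55949162 125.83698399] 12.35 0.0022540404343865702 [ 0.74492771  0.58428195 -1.05034222] 0.35620985685439976
```

View pics/w6.png

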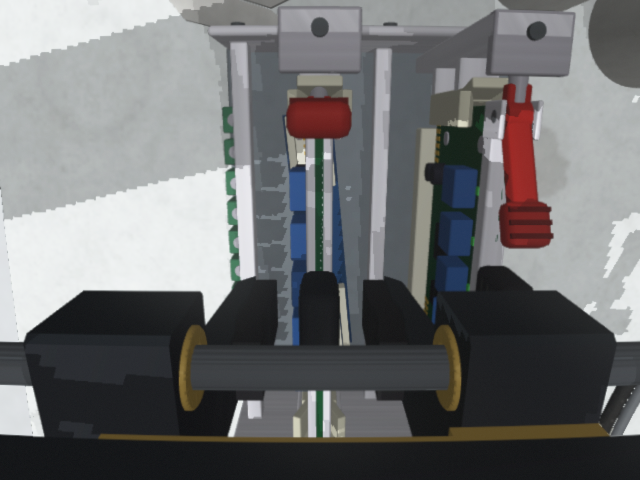

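Request:
arm_command([
  [[-0.015,0,0,0,0,0,36],[-0.04,0,0,0,0,0,36],[-0.08,0,0,0,0,0,20],[-0.11,0,0,0,0,0,0],[-0.115,0,0,0,0,0,0],[-0.115,0,0,0,0,0,0],[-0.115,0,0,0,0,0,0]],
])

```text
time: 13.1
eef_pos: [531.7, 314.3, 239.3]
ee_rot: [0.479, 0.52, -0.48, 0.519]
contact_force: [-0.6, -0.9, 0.5]
gripper_width: 0.005
```

```bash
python3 - <<'E'
from h import *
s=bot.sense(); p,d=bot.grab_frame("wrist"); print(s["eef_pos"],s["time"],np.abs(s["dq"]).max(),s["contact_force"],s["gripper_width"])
cv2.imwrite("pics/w7.png",p); np.savez("w7.npz",d=d,**s)
p,d=bot.grab_frame("scene"); cv2.imwrite("pics/s7r.png",p); cv2.imwrite("pics/s7.png",cv2.resize(p[140:260,240:370],None,fx=5,fy=5,interpolation=cv2.INTER_CUBIC))
E
```

```text
[531.7411627  314.34993616 239.26651782] 13.1 0.009382963986312802 [-0.62118611 -0.94807866  0.52806239] 0.004997120238083271
```

View pics/w7.png

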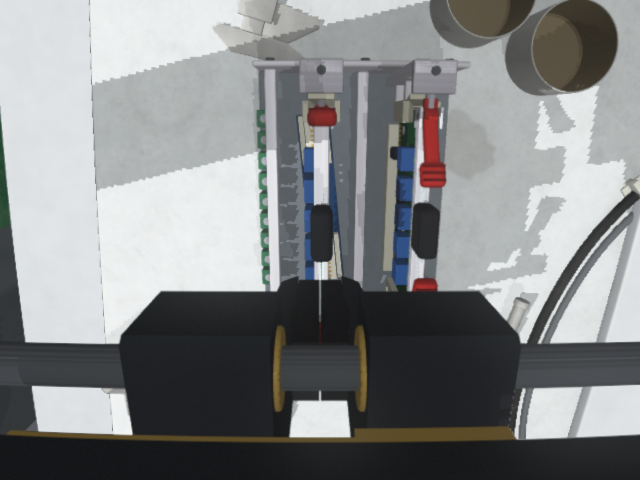

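View pics/s7.png

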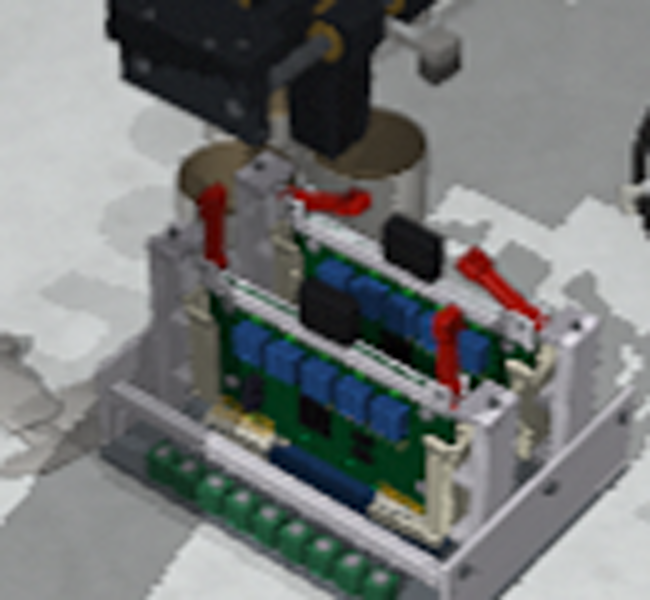

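```bash
cat >> h.py <<'E'
RO=np.array([532.3,315.8,0.]); RY=0.081
def rack(X):
    c,s_=np.cos(RY),np.sin(RY); return (np.atleast_2d(X)-RO)@np.array([[c,-s_,0],[s_,c,0],[0,0,1]])
def world(p):
    c,s_=np.cos(RY),np.sin(RY); return RO+np.atleast_2d(p)@np.array([[c,s_,0],[-s_,c,0],[0,0,1]])
def cloud(s,C,box):
    x0,y0,x1,y1=box; vv,uu=np.mgrid[y0:y1,x0:x1]
    O,V=ray(np.c_[uu.ravel(),vv.ravel()],C); return rack(O+V*s["d"][y0:y1,x0:x1].ravel()[:,None])
E
python3 - <<'E'
from h import *
s,C=load("w7.npz"); p=cv2.imread("pics/w7.png")
box=(295,60,350,280); X=cloud(s,C,box)
q=p[box[1]:box[3],box[0]:box[2]].reshape(-1,3).astype(int)
red=(q[:,2]>110)&(q[:,1]<60)
r=X[red]; print("red",len(r),np.percentile(r,[2,25,50,75,98],axis=0).round(1))
t=r[r[:,2]>r[:,2].max()-8]; print("tip",t.min(0),t.max(0))
b=X[(X[:,2]>92)&(X[:,2]<112)&(abs(X[:,0])<8)&(X[:,1]<55)&(X[:,1]>20)]; print("bar",np.percentile(b,[5,50,95],axis=0).round(1))
print("TCP in rack",rack(s["eef_pos"]))
E
```

```text
red 305 [[ -4.   61.5 153. ]
 [ -1.2  63.3 153.8]
 [  1.1  64.7 154.2]
 [  3.9  66.1 154.7]
 [  6.3  67.4 155.7]]
tip [ -4.46856141  61.49807298 152.39752152] [  6.7427354   67.44157007 156.54408082]
bar [[ -3.9  22.  105.3]
 [  0.2  37.8 106.5]
 [  4.3  53.3 107.7]]
TCP in rack [[ -0.67433181  -1.40009316 239.26651782]]
```

```bash
python3 - <<'E'
from h import *
s=bot.sense()
print(delta(world([0.5,89,239])[0],down(RY),s),delta(world([0.5,89,173])[0],down(RY),s))
E
```

```text
(array([ 0.0001,  0.001 , -0.0904]), array([-0.07,  0.05,  0.16])) (array([ 0.0661,  0.0012, -0.0904]), array([-0.07,  0.05,  0.16]))
```

Request:
arm_command([
  [[0,0.001,-0.025,0,0,0,0],[0,0.001,-0.055,0,0,0,0],[0,0.001,-0.08,0,0,0,0],[0.01,0.001,-0.0904,0,0,0,0],[0.035,0.001,-0.0904,0,0,0,0],[0.056,0.001,-0.0904,0,0,0,0],[0.066,0.001,-0.0904,0,0,0,0],[0.066,0.001,-0.0904,0,0,0,0],[0.066,0.001,-0.0904,0,0,0,0]],
])

```text
time: 14.1
eef_pos: [526.3, 404.5, 175.3]
ee_rot: [0.48, 0.519, -0.48, 0.52]
contact_force: [-0.1, -1.0, 0.4]
gripper_width: 0.004
```

```bash
cat > st.py <<'E'
from h import *
s=bot.sense(); print("t",s["time"],"rack",rack(s["eef_pos"]).round(2),"F rack",(rack(s["contact_force"]+RO)).round(1))
E
python3 - <<'E'
exec(open("st.py").read())
p,d=bot.grab_frame("wrist"); cv2.imwrite("pics/w8.png",p)
p,d=bot.grab_frame("scene"); cv2.imwrite("pics/s8.png",cv2.resize(p[120:240,240:370],None,fx=5,fy=5,interpolation=cv2.INTER_CUBIC))
E
```

```text
t 14.1 rack [[  1.23  88.94 175.31]] F rack [[-0.2 -1.   0.4]]
```

View pics/w8.png

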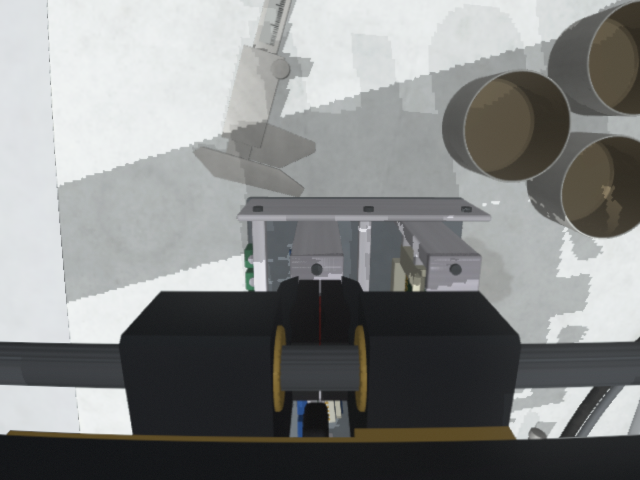

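View pics/s8.png

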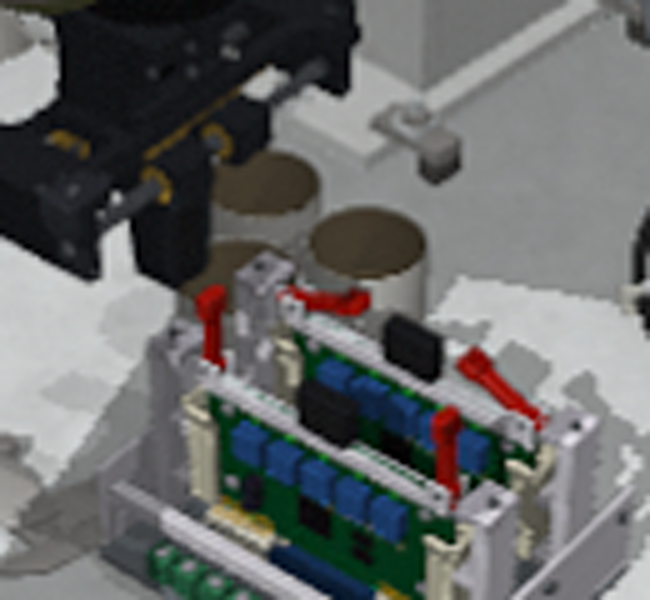

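Request:
arm_command([
  [[0.001,0,0.002,0,0,0,0],[0.001,0,0.004,0,0,0,0],[0.001,0,0.006,0,0,0,0],[0.001,0,0.008,0,0,0,0],[0.001,0,0.0095,0,0,0,0],[0.001,0,0.011,0,0,0,0],[0.001,0,0.0125,0,0,0,0]],
])

```text
time: 14.9
eef_pos: [527.0, 392.6, 174.1]
ee_rot: [0.48, 0.52, -0.479, 0.519]
contact_force: [-0.5, 3.1, 1.4]
gripper_width: 0.005
```

```bash
python3 st.py
```

```text
t 14.9 rack [[  0.9   77.02 174.09]] F rack [[-0.2  3.1  1.4]]
```

Request:
arm_command([
  [[0.0001,0,0.002,0,0,0,0],[0.0003,0,0.004,0,0,0,0],[0.0006,0,0.006,0,0,0,0],[0.001,0,0.008,0,0,0,0],[0.0015,0,0.0102,0,0,0,0],[0.002,0,0.0125,0,0,0,0],[0.0027,0,0.0147,0,0,0,0],[0.0036,0,0.0168,0,0,0,0],[0.0046,0,0.019,0,0,0,0]],
])

```text
time: 15.8
eef_pos: [528.5, 373.1, 169.2]
ee_rot: [0.48, 0.52, -0.48, 0.52]
contact_force: [0.3, 3.6, 2.5]
gripper_width: 0.003
```

```bash
python3 st.py
```

```text
t 15.8 rack [[  0.87  57.43 169.17]] F rack [[0.6 3.6 2.5]]
```

Request:
arm_command([
  [[0.0008,0,0.0013,0,0,0,0],[0.0016,0,0.0025,0,0,0,0],[0.0026,0,0.004,0,0,0,0],[0.0037,0,0.0054,0,0,0,0]],
])

```text
time: 16.2
eef_pos: [529.0, 367.8, 165.5]
ee_rot: [0.48, 0.519, -0.48, 0.52]
contact_force: [0.1, 1.4, 3.4]
gripper_width: 0.003
```

```bash
python3 st.py
```

```text
t 16.2 rack [[  0.9   52.06 165.55]] F rack [[0.2 1.4 3.4]]
```

Request:
arm_command([
  [[0.0008,0,0.0009,0,0,0,0],[0.0016,0,0.0018,0,0,0,0],[0.0025,0,0.0027,0,0,0,0]],
])

```text
time: 16.5
eef_pos: [529.2, 365.3, 163.1]
ee_rot: [0.48, 0.52, -0.479, 0.52]
contact_force: [0.6, 3.6, 3.1]
gripper_width: 0.005
```

```bash
python3 st.py
```

```text
t 16.5 rack [[  0.88  49.63 163.08]] F rack [[0.9 3.5 3.1]]
```

Request:
arm_command([
  [[0.0009,0,0.0008,0,0,0,0],[0.0018,0,0.0016,0,0,0,0],[0.0027,0,0.0024,0,0,0,0]],
])

```text
time: 16.8
eef_pos: [529.3, 363.1, 160.2]
ee_rot: [0.48, 0.52, -0.479, 0.519]
contact_force: [0.9, 5.7, 3.1]
gripper_width: 0.006
```

```bash
python3 st.py
```

```text
t 16.8 rack [[  0.81  47.41 160.21]] F rack [[1.3 5.6 3.1]]
```

Request:
arm_command([
  [[0.0009,0,0.0003,0,0,0,0],[0.0018,0,0.0007,0,0,0,0]],
])

```text
time: 17.0
eef_pos: [529.4, 362.3, 158.5]
ee_rot: [0.48, 0.52, -0.48, 0.52]
contact_force: [0.7, 4.9, 2.2]
gripper_width: 0.004
```

```bash
python3 st.py
```

```text
t 17.0 rack [[  0.84  46.55 158.49]] F rack [[1.1 4.9 2.2]]
```

Request:
arm_command([
  [[0.0009,0,0.0003,0,0,0,0],[0.0018,0,0.0006,0,0,0,0],[0.0026,0,0.001,0,0,0,0]],
])

```text
time: 17.3
eef_pos: [529.5, 361.1, 155.9]
ee_rot: [0.48, 0.52, -0.48, 0.52]
contact_force: [0.3, 4.3, 4.1]
gripper_width: 0.006
```

```bash
python3 st.py
```

```text
t 17.3 rack [[  0.85  45.38 155.95]] F rack [[0.7 4.3 4.1]]
```

Request:
arm_command([
  [[0.0008,0,0.0002,0,0,0,0],[0.0016,0,0.0004,0,0,0,0],[0.0024,0,0.0006,0,0,0,0]],
])

```text
time: 17.6
eef_pos: [529.6, 360.4, 153.6]
ee_rot: [0.48, 0.519, -0.48, 0.52]
contact_force: [-0.0, 2.6, 4.9]
gripper_width: 0.008
```

```bash
python3 st.py
```

```text
t 17.6 rack [[  0.91  44.64 153.59]] F rack [[0.2 2.6 4.9]]
```

Request:
arm_command([
  [[0.0008,0,0.0002,0,0,0,0],[0.0016,0,0.0004,0,0,0,0],[0.0024,0,0.0006,0,0,0,0]],
])

```text
time: 17.9
eef_pos: [529.6, 359.7, 151.2]
ee_rot: [0.48, 0.519, -0.48, 0.52]
contact_force: [1.0, 1.3, 6.7]
gripper_width: 0.004
```

```bash
python3 st.py
```

```text
t 17.9 rack [[  0.88  44.   151.18]] F rack [[1.1 1.3 6.7]]
```

Request:
arm_command([
  [[0.0006,0,0.0001,0,0,0,0],[0.0012,0,0.0002,0,0,0,0],[0.0018,0,0.0003,0,0,0,0]],
])

```text
time: 18.2
eef_pos: [529.8, 359.4, 150.0]
ee_rot: [0.48, 0.519, -0.48, 0.52]
contact_force: [-0.5, -0.6, 10.0]
gripper_width: 0.001
```

```bash
python3 st.py
```

```text
t 18.2 rack [[  1.02  43.65 149.96]] F rack [[-0.6 -0.5 10. ]]
```

Request:
arm_command([
  [[0.0003,0,0,0,0,0,0],[0.0006,0,0,0,0,0,0],[0.0006,0,0,0,0,0,0]],
])

```text
time: 18.5
eef_pos: [529.8, 359.3, 149.6]
ee_rot: [0.48, 0.519, -0.48, 0.52]
contact_force: [-0.7, -1.4, 10.5]
gripper_width: 0.006
```

```bash
python3 - <<'E'
exec(open("st.py").read())
p,d=bot.grab_frame("scene"); cv2.imwrite("pics/s9.png",cv2.resize(p[140:260,240:370],None,fx=5,fy=5,interpolation=cv2.INTER_CUBIC))
E
```

```text
t 18.5 rack [[  1.06  43.55 149.6 ]] F rack [[-0.8 -1.3 10.5]]
```

View pics/s9.png

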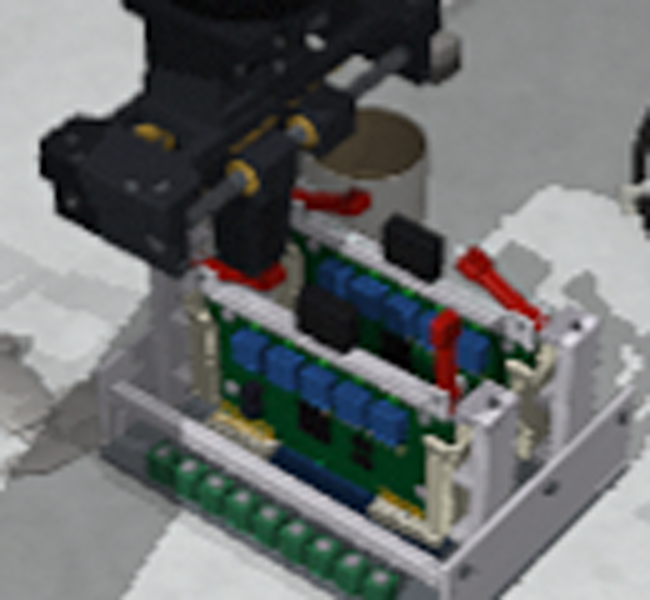

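Request:
arm_command([
  [[0.0003,0,-0.0002,0,0,0,0],[0.0005,0,-0.0003,0,0,0,0],[0.0005,0,-0.0003,0,0,0,0]],
])

```text
time: 18.85
eef_pos: [529.8, 359.4, 149.3]
ee_rot: [0.48, 0.519, -0.48, 0.52]
contact_force: [-1.1, -1.3, 11.6]
gripper_width: 0.01
```

```bash
python3 st.py
```

```text
t 18.85 rack [[  1.08  43.63 149.3 ]] F rack [[-1.2 -1.2 11.6]]
```

Request:
arm_command([
  [[0.0003,0,-0.0001,0,0,0,0],[0.0005,0,-0.0002,0,0,0,0],[0.0005,0,-0.0002,0,0,0,0]],
])

```text
time: 19.15
eef_pos: [529.9, 359.4, 149.0]
ee_rot: [0.48, 0.519, -0.48, 0.52]
contact_force: [-1.5, -3.3, 12.9]
gripper_width: 0.006
```

```bash
python3 st.py
```

```text
t 19.15 rack [[  1.13  43.62 148.97]] F rack [[-1.8 -3.1 12.9]]
```

Request:
arm_command([
  [[0.0003,0,-0.0002,0,0,0,0],[0.0005,0,-0.0003,0,0,0,0],[0.0005,0,-0.0003,0,0,0,0]],
])

```text
time: 19.45
eef_pos: [529.9, 359.4, 148.7]
ee_rot: [0.48, 0.519, -0.48, 0.52]
contact_force: [-0.9, -3.8, 14.4]
gripper_width: 0.006
```

```bash
python3 st.py
```

```text
t 19.45 rack [[  1.16  43.66 148.66]] F rack [[-1.2 -3.7 14.4]]
```

Request:
arm_command([
  [[-0.01,0,-0.001,0,0,0,0],[-0.035,0,0.003,0,0,0,0],[-0.065,0,0.02,0,0,0,0],[-0.085,0,0.04,0,0,0,0],[-0.09,0,0.045,0,0,0,0],[-0.09,0,0.045,0,0,0,0],[-0.09,0,0.045,0,0,0,0]],
])

```text
time: 20.15
eef_pos: [532.6, 315.9, 235.7]
ee_rot: [0.479, 0.52, -0.48, 0.519]
contact_force: [-0.3, 0.8, -0.2]
gripper_width: 0.006
```

```bash
cat > look.py <<'E'
import sys
exec(open("st.py").read())
n=sys.argv[1]
p,d=bot.grab_frame("wrist"); cv2.imwrite(f"pics/{n}.png",p); np.savez(f"{n}.npz",d=d,**s)
s,C=load(f"{n}.npz")
box=(295,60,350,280); X=cloud(s,C,box)
q=p[box[1]:box[3],box[0]:box[2]].reshape(-1,3).astype(int)
red=(q[:,2]>110)&(q[:,1]<60); r=X[red]
if len(r): print("red",len(r),np.percentile(r,[2,25,50,75,98],axis=0).round(1))
for a,b_ in ((15,25),(22,35),(35,45),(45,55),(-60,-45),(-45,-35),(-35,-22)):
    m=(X[:,2]>92)&(X[:,2]<112)&(abs(X[:,0])<4)&(X[:,1]<b_)&(X[:,1]>a)
    if m.sum()>5: print("bar y",a,b_,m.sum(),np.median(X[m],axis=0).round(2))
E
python3 look.py w10; python3 - <<'E'
from h import *
s,C=load("w7.npz");X=cloud(s,C,(295,60,350,280))
for a,b_ in ((15,25),(22,35),(35,45),(45,55)):
    m=(X[:,2]>92)&(X[:,2]<112)&(abs(X[:,0])<4)&(X[:,1]<b_)&(X[:,1]>a)
    if m.sum()>5: print("before: bar y",a,b_,m.sum(),np.median(X[m],axis=0).round(2))
E
```

```text
t 20.15 rack [[3.4000e-01 9.0000e-02 2.3571e+02]] F rack [[-0.3  0.9 -0.2]]
red 1149 [[ -6.3  28.9 110.7]
 [ -2.6  36.8 114.5]
 [ -0.4  47.7 119.9]
 [  1.8  60.3 125.4]
 [  5.   73.2 128.3]]
bar y 15 25 203 [2.0000e-02 1.8680e+01 1.0289e+02]
bar y 22 35 29 [3.0000e-02 2.2680e+01 1.0257e+02]
bar y -35 -22 217 [-4.000e-02 -2.763e+01  1.032e+02]
before: bar y 15 25 225 [  0.21  19.94 106.55]
before: bar y 22 35 306 [ -0.38  28.56 106.5 ]
before: bar y 35 45 238 [-8.0000e-02  4.0140e+01  1.0648e+02]
before: bar y 45 55 238 [-7.0000e-02  4.9940e+01  1.0651e+02]
```

View pics/w10.png

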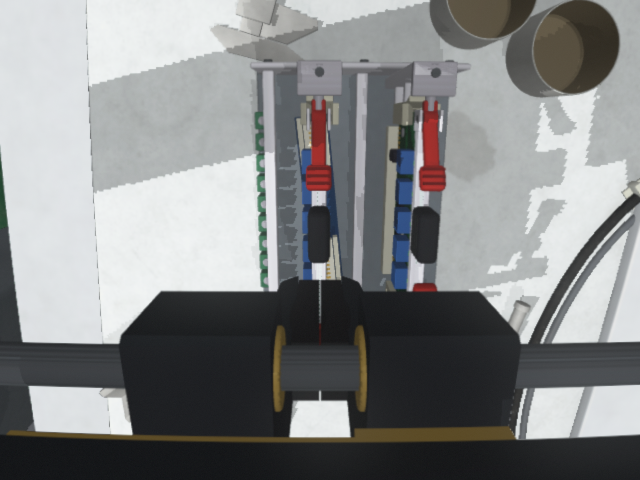

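```bash
python3 - <<'E'
from h import *
s=bot.sense()
print(delta(world([0.5,-89,236])[0],down(RY),s),delta(world([0.5,-89,171])[0],down(RY),s))
E
```

```text
(array([-0.0003,  0.0002,  0.0892]), array([-0.04,  0.04,  0.16])) (array([0.0647, 0.0004, 0.0892]), array([-0.04,  0.04,  0.16]))
```

Request:
arm_command([
  [[0,0,0.025,0,0,0,0],[0,0,0.055,0,0,0,0],[0,0,0.08,0,0,0,0],[0.01,0,0.089,0,0,0,0],[0.035,0,0.089,0,0,0,0],[0.056,0,0.089,0,0,0,0],[0.065,0,0.089,0,0,0,0],[0.065,0,0.089,0,0,0,0],[0.065,0,0.089,0,0,0,0]],
])

```text
time: 21.1
eef_pos: [540.4, 227.5, 172.6]
ee_rot: [0.48, 0.52, -0.479, 0.52]
contact_force: [-0.4, -0.1, 0.5]
gripper_width: 0.004
```

```bash
python3 - <<'E'
exec(open("st.py").read())
p,d=bot.grab_frame("scene"); cv2.imwrite("pics/s11.png",cv2.resize(p[130:250,260:390],None,fx=5,fy=5,interpolation=cv2.INTER_CUBIC))
E
```

```text
t 21.1 rack [[  0.91 -88.69 172.58]] F rack [[-0.4 -0.1  0.5]]
```

View pics/s11.png

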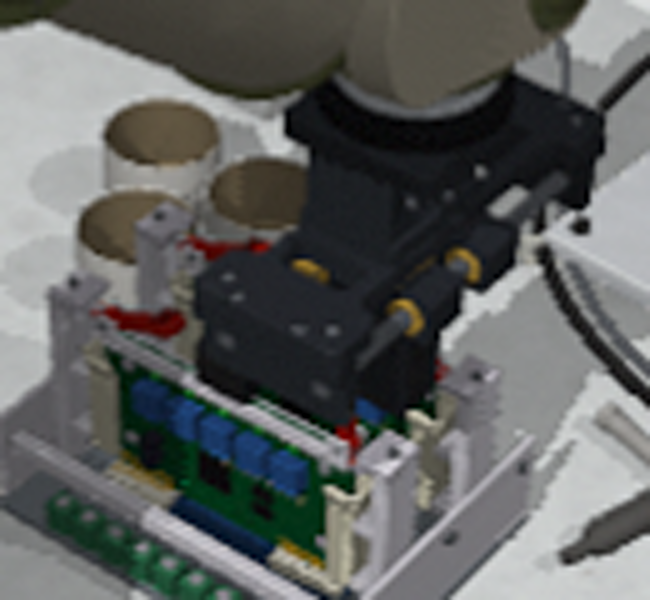

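Request:
arm_command([
  [[0.0005,0,-0.002,0,0,0,0],[0.0005,0,-0.004,0,0,0,0],[0.0005,0,-0.006,0,0,0,0],[0.0005,0,-0.008,0,0,0,0],[0.0005,0,-0.0095,0,0,0,0],[0.0005,0,-0.011,0,0,0,0]],
])

```text
time: 21.75
eef_pos: [539.3, 238.0, 171.8]
ee_rot: [0.48, 0.52, -0.48, 0.52]
contact_force: [-0.3, 0.3, 0.5]
gripper_width: 0.003
```

```bash
python3 st.py
```

```text
t 21.75 rack [[  0.68 -78.08 171.77]] F rack [[-0.2  0.3  0.5]]
```

Request:
arm_command([
  [[0.0002,0,-0.0016,0,0,0,0],[0.0005,0,-0.0032,0,0,0,0],[0.0008,0,-0.0048,0,0,0,0],[0.0012,0,-0.0063,0,0,0,0]],
])

```text
time: 22.15
eef_pos: [539.1, 244.0, 170.9]
ee_rot: [0.48, 0.519, -0.48, 0.52]
contact_force: [0.3, -3.3, 2.8]
gripper_width: 0.007
```

```bash
python3 st.py
```

```text
t 22.15 rack [[  0.98 -72.13 170.9 ]] F rack [[ 0.  -3.3  2.8]]
```

Request:
arm_command([
  [[0.0004,0,-0.002,0,0,0,0],[0.0008,0,-0.004,0,0,0,0],[0.0013,0,-0.0062,0,0,0,0],[0.002,0,-0.0083,0,0,0,0],[0.0028,0,-0.0103,0,0,0,0],[0.0037,0,-0.0122,0,0,0,0],[0.0046,0,-0.014,0,0,0,0]],
])

```text
time: 22.85
eef_pos: [537.8, 258.6, 166.3]
ee_rot: [0.48, 0.52, -0.479, 0.52]
contact_force: [-0.1, -1.4, 5.6]
gripper_width: 0.003
```

```bash
python3 st.py
```

```text
t 22.85 rack [[  0.9  -57.43 166.29]] F rack [[-0.3 -1.4  5.6]]
```

Request:
arm_command([
  [[0.0008,0,-0.0014,0,0,0,0],[0.0017,0,-0.0028,0,0,0,0],[0.0027,0,-0.0041,0,0,0,0],[0.0038,0,-0.0054,0,0,0,0]],
])

```text
time: 23.25
eef_pos: [537.4, 264.2, 162.4]
ee_rot: [0.48, 0.52, -0.479, 0.52]
contact_force: [0.4, -0.9, 4.5]
gripper_width: 0.006
```

```bash
python3 st.py
```

```text
t 23.25 rack [[  0.86 -51.85 162.45]] F rack [[ 0.3 -0.9  4.5]]
```

Request:
arm_command([
  [[0.0008,0,-0.0009,0,0,0,0],[0.0016,0,-0.0018,0,0,0,0],[0.0025,0,-0.0027,0,0,0,0]],
])

```text
time: 23.55
eef_pos: [537.1, 266.3, 159.7]
ee_rot: [0.48, 0.519, -0.48, 0.52]
contact_force: [0.8, -2.8, 4.3]
gripper_width: 0.003
```

```bash
python3 st.py
```

```text
t 23.55 rack [[  0.77 -49.74 159.7 ]] F rack [[ 0.6 -2.8  4.3]]
```

Request:
arm_command([
  [[0.0009,0,-0.0008,0,0,0,0],[0.0018,0,-0.0016,0,0,0,0],[0.0027,0,-0.0023,0,0,0,0]],
])

```text
time: 23.85
eef_pos: [537.0, 268.0, 156.9]
ee_rot: [0.479, 0.519, -0.48, 0.52]
contact_force: [1.4, -6.2, 6.3]
gripper_width: 0.007
```

```bash
python3 st.py
```

```text
t 23.85 rack [[  0.8  -48.01 156.9 ]] F rack [[ 0.9 -6.3  6.3]]
```

Request:
arm_command([
  [[0.0008,0,-0.0002,0,0,0,0],[0.0016,0,-0.0004,0,0,0,0]],
])

```text
time: 24.05
eef_pos: [537.0, 268.5, 155.4]
ee_rot: [0.48, 0.519, -0.48, 0.52]
contact_force: [-0.4, -4.8, 6.6]
gripper_width: 0.005
```

```bash
python3 st.py
```

```text
t 24.05 rack [[  0.83 -47.57 155.36]] F rack [[-0.8 -4.8  6.6]]
```

Request:
arm_command([
  [[0.0008,0,-0.0002,0,0,0,0],[0.0016,0,-0.0005,0,0,0,0]],
])

```text
time: 24.25
eef_pos: [537.0, 268.9, 153.8]
ee_rot: [0.48, 0.519, -0.48, 0.52]
contact_force: [-0.2, -4.9, 5.5]
gripper_width: 0.001
```

```bash
python3 st.py
```

```text
t 24.25 rack [[  0.85 -47.15 153.82]] F rack [[-0.6 -4.9  5.5]]
```

Request:
arm_command([
  [[0.0008,0,-0.0002,0,0,0,0],[0.0016,0,-0.0005,0,0,0,0]],
])

```text
time: 24.45
eef_pos: [537.0, 269.4, 152.4]
ee_rot: [0.48, 0.519, -0.48, 0.52]
contact_force: [0.6, -5.3, 7.5]
gripper_width: 0.006
```

```bash
python3 st.py
```

```text
t 24.45 rack [[  0.89 -46.66 152.35]] F rack [[ 0.2 -5.4  7.5]]
```

Request:
arm_command([
  [[0.0005,0,-0.0002,0,0,0,0],[0.001,0,-0.0004,0,0,0,0]],
])

```text
time: 24.65
eef_pos: [536.9, 269.7, 151.5]
ee_rot: [0.48, 0.519, -0.48, 0.52]
contact_force: [-0.5, -6.7, 7.5]
gripper_width: 0.005
```

```bash
python3 st.py
```

```text
t 24.65 rack [[  0.88 -46.33 151.47]] F rack [[-1.  -6.6  7.5]]
```

Request:
arm_command([
  [[0.0005,0,0.0001,0,0,0,0],[0.001,0,0.0001,0,0,0,0]],
])

```text
time: 24.85
eef_pos: [537.0, 269.6, 150.5]
ee_rot: [0.48, 0.519, -0.48, 0.52]
contact_force: [1.1, -5.9, 7.2]
gripper_width: 0.007
```

```bash
python3 st.py
```

```text
t 24.85 rack [[  0.99 -46.47 150.46]] F rack [[ 0.6 -5.9  7.2]]
```

Request:
arm_command([
  [[0.0005,0,-0.0001,0,0,0,0],[0.001,0,-0.0001,0,0,0,0]],
])

```text
time: 25.05
eef_pos: [537.1, 269.7, 149.6]
ee_rot: [0.48, 0.519, -0.48, 0.52]
contact_force: [0.5, -4.2, 8.4]
gripper_width: 0.004
```

```bash
python3 st.py
```

```text
t 25.05 rack [[  1.05 -46.31 149.56]] F rack [[ 0.2 -4.3  8.4]]
```

Request:
arm_command([
  [[0.0005,0,-0.0001,0,0,0,0],[0.001,0,-0.0001,0,0,0,0]],
])

```text
time: 25.25
eef_pos: [537.1, 269.9, 148.8]
ee_rot: [0.48, 0.519, -0.48, 0.52]
contact_force: [-0.5, -5.8, 11.1]
gripper_width: 0.004
```

```bash
python3 st.py
```

```text
t 25.25 rack [[  1.11 -46.14 148.81]] F rack [[-0.9 -5.8 11.1]]
```

Request:
arm_command([
  [[0.0003,0,0.0001,0,0,0,0],[0.0005,0,0.0001,0,0,0,0],[0.0005,0,0.0001,0,0,0,0]],
])

```text
time: 25.55
eef_pos: [537.1, 270.0, 148.6]
ee_rot: [0.48, 0.519, -0.479, 0.52]
contact_force: [-0.3, -4.6, 11.9]
gripper_width: 0.009
```

```bash
python3 st.py
```

```text
t 25.55 rack [[  1.12 -46.08 148.58]] F rack [[-0.7 -4.5 11.9]]
```

Request:
arm_command([
  [[0.0003,0,0.0001,0,0,0,0],[0.0005,0,0.0001,0,0,0,0],[0.0005,0,0.0001,0,0,0,0]],
])

```text
time: 25.85
eef_pos: [537.2, 270.0, 148.3]
ee_rot: [0.48, 0.519, -0.479, 0.52]
contact_force: [-1.5, -3.0, 10.6]
gripper_width: 0.005
```

```bash
python3 st.py
```

```text
t 25.85 rack [[  1.15 -46.02 148.27]] F rack [[-1.7 -2.9 10.6]]
```

Request:
arm_command([
  [[0.0003,0,0,0,0,0,0],[0.0006,0,0.0001,0,0,0,0],[0.0006,0,0.0001,0,0,0,0]],
])

```text
time: 26.15
eef_pos: [537.2, 270.1, 147.9]
ee_rot: [0.48, 0.519, -0.479, 0.52]
contact_force: [-0.2, -4.2, 12.4]
gripper_width: 0.006
```

```bash
python3 st.py
```

```text
t 26.15 rack [[  1.21 -45.96 147.91]] F rack [[-0.5 -4.2 12.4]]
```

Request:
arm_command([
  [[0.0003,0,0,0,0,0,0],[0.0006,0,0.0001,0,0,0,0],[0.0006,0,0.0001,0,0,0,0]],
])

```text
time: 26.45
eef_pos: [537.3, 270.2, 147.6]
ee_rot: [0.481, 0.519, -0.479, 0.52]
contact_force: [-0.7, -2.5, 14.5]
gripper_width: 0.005
```

```bash
python3 st.py
```

```text
t 26.45 rack [[  1.25 -45.9  147.57]] F rack [[-0.9 -2.4 14.5]]
```

Request:
arm_command([
  [[-0.01,0,0.0005,0,0,0,0],[-0.035,0,0.005,0,0,0,0],[-0.065,0,0.02,0,0,0,0],[-0.085,0,0.035,0,0,0,0],[-0.09,0,0.04,0,0,0,0],[-0.09,0,0.04,0,0,0,0],[-0.09,0,0.04,0,0,0,0]],
])

```text
time: 27.15
eef_pos: [539.4, 230.5, 234.5]
ee_rot: [0.479, 0.52, -0.48, 0.519]
contact_force: [-0.6, -1.1, -0.5]
gripper_width: 0.007
```

```bash
python3 look.py w12; python3 - <<'E'
from h import *
p,d=bot.grab_frame("scene"); cv2.imwrite("pics/s12.png",cv2.resize(p[150:270,250:380],None,fx=5,fy=5,interpolation=cv2.INTER_CUBIC))
E
```

```text
t 27.15 rack [[ 1.9000e-01 -8.5630e+01  2.3449e+02]] F rack [[-0.6 -1.  -0.5]]
red 1053 [[ -5.3 -69.5 111.9]
 [ -1.7 -56.8 116.1]
 [  0.5 -44.3 121.5]
 [  2.7 -34.2 126.6]
 [  5.8 -27.6 129.2]]
bar y -35 -22 126 [  0.21 -24.5  102.39]
```

View pics/w12.png

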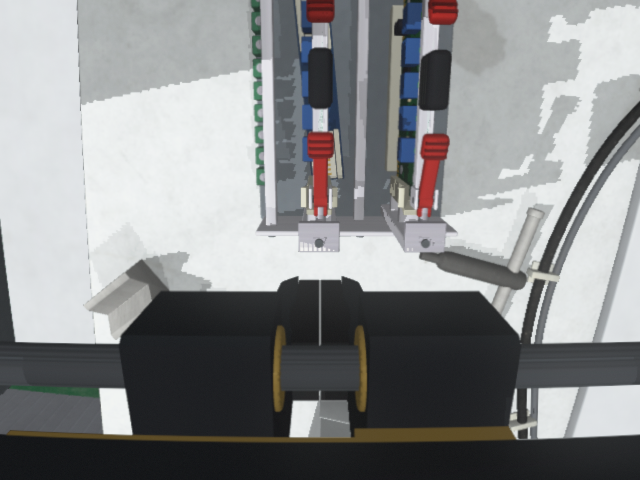

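View pics/s12.png

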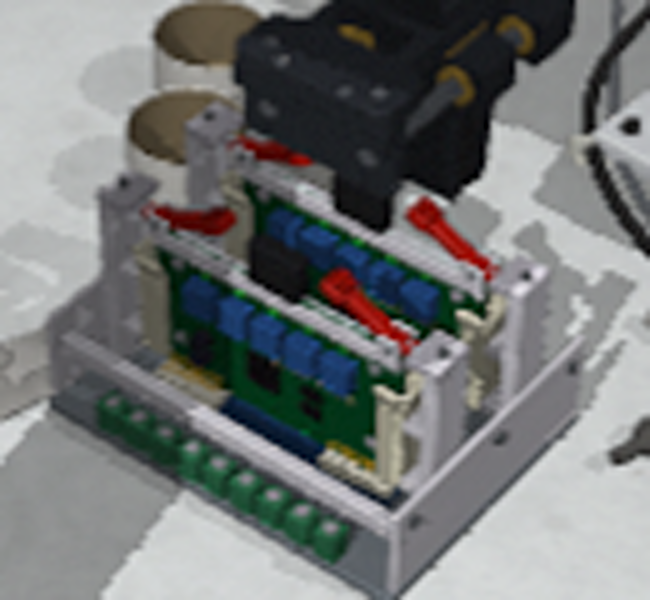

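Request:
arm_command([
  [[0,0,-0.025,0,0,0,0],[0,0,-0.06,0,0,0,0],[0,0,-0.08,0,0,0,0],[0,0,-0.086,0,0,0,0],[0,0,-0.086,0,0,0,0],[0,0,-0.086,0,0,0,0]],
])

```text
time: 27.85
eef_pos: [533.1, 315.2, 235.6]
ee_rot: [0.479, 0.52, -0.48, 0.519]
contact_force: [-0.1, 0.2, -1.0]
gripper_width: 0.005
```

```bash
python3 look.py w13; python3 - <<'E'
from h import *
for n in ("w7","w10","w13"):
    s,C=load(n+".npz");X=cloud(s,C,(295,60,350,285))
    for a,b_ in ((16,27),(-35,-20)):
        m=(X[:,2]>92)&(X[:,2]<109)&(abs(X[:,0])<3.5)&(X[:,1]<b_)&(X[:,1]>a)
        if m.sum()>5: print(n,a,b_,m.sum(),X[m].mean(0).round(2),np.median(X[m,2]).round(2))
E
```

```text
t 27.85 rack [[  0.79  -0.72 235.56]] F rack [[-0.1  0.2 -1. ]]
red 1156 [[ -5.7  28.9 111.1]
 [ -1.9  36.9 114.9]
 [  0.3  47.7 120.4]
 [  2.5  60.6 126.2]
 [  5.6  73.5 129. ]]
bar y 15 25 215 [  0.14  18.76 102.62]
bar y 22 35 39 [  0.14  22.89 102.39]
bar y 35 45 6 [ -3.93  41.17 102.76]
bar y -35 -22 231 [ 1.0000e-02 -2.8240e+01  1.0236e+02]
w7 16 27 216 [-1.0000e-01  2.1440e+01  1.0649e+02] 106.48
w7 -35 -20 196 [  0.19 -28.8  106.52] 106.5
w10 16 27 133 [4.0000e-02 1.9790e+01 1.0276e+02] 102.79
w10 -35 -20 191 [-3.0000e-02 -2.7640e+01  1.0327e+02] 103.25
w13 16 27 154 [ -0.14  19.94 102.47] 102.44
w13 -35 -20 197 [ 2.0000e-02 -2.8330e+01  1.0238e+02] 102.38
```

View pics/w13.png

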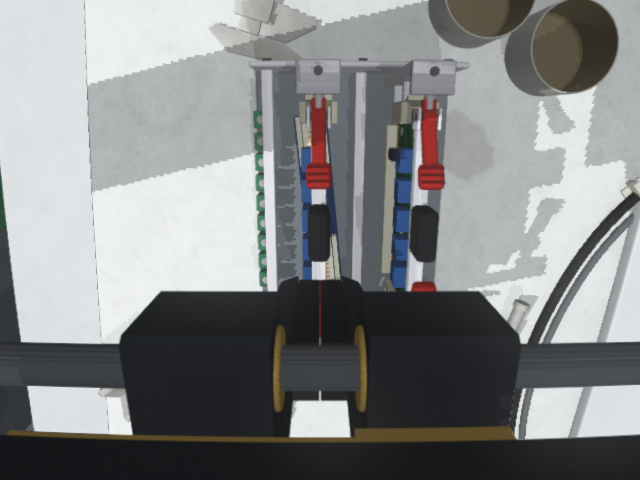

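```bash
python3 - <<'E'
from cell import bot
print(bot.sense()["time"]); print(bot.hand_in())
E
```

```text
27.9
the job is handed in; nothing more can be done
None
```

The spare board is in the free front slot with its component side to the front. Both levers are folded in, and I handed the job in at 27.9 s of the 72 s allowed. No verdict came back, and the contact strips can't be read directly, so the results below come from camera depth and the wrist force.

- **Insertion:** I lifted the board by its grip, lined it up with the guides from wrist views and slid it down in small steps. It met the strips with its lower edge at about 26.5 mm, seen as the wrist force going from about −5 N to +2 N. I released it there with the levers still up.
- **Levers:** I folded the left and then the right lever with closed fingers along their arcs, up to about 15 N each against the 20 N limit. The force was still rising gradually, about 1.5 N per 0.3 mm, when I stopped, rather than hitting a sharp stop.
- **Final checks:** After letting go, the board's top bar had dropped 4.0 mm left of centre and 4.1 mm right of centre, so both ends should be home. The end of each lever handle measured about 28 to 31 mm from the board's middle, inside the 42 mm limit.
- **End state:** The gripper is clear of everything. I never moved near the V block or the caliper, but I did not measure their positions again at the end.

One oddity: the contact strips and blue backplane look turned about 5° relative to the guides. I lined the board up with the guides, and it went in without resistance.

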